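# Release and open the ratchet dock

## Task

Make room in the device dock on the desk: press the black release key on top of its sliding jaw all the way down with the fingertips (it stays down), then push the jaw back along its bar, away from the power bank, until it is fully open against the end stop. Press the key before moving the jaw and do not force the ratchet. Leave the power bank and everything else on the desk where it is; nothing needs to be gripped or lifted.

Things in the scene. Friction and masses are not known exactly. Their poses are not given: they have to be found in the camera images.
- dock: device dock fixed to the desk: aluminium base 380 x 110 x 14 mm with a toothed steel bar on it (26 wide, top 33 mm above the desk). Origin: centre of the base's underside; x along the bar in the opening direction, z up. Fixed grey jaw at the -x end: inner face at x = -160 mm, 100 wide, top 75 mm above the desk. Grey end stop at the +x end from x = 165 mm, 70 wide, top 50 mm above the desk
- jaw (a joint): position of the sliding jaw along the dock's x in m: 0 is nearest the fixed jaw (gap 75 mm), 0.160 is fully open against the end stop; starts at 0.03 to 0.10. Locked by the ratchet (to about 50 N) while the release key is up; released, it slides against about 3 N of friction (plus 12 N per m/s) and stays where it is left
- jaw_face (a point): point on the sliding jaw's inner face (towards the fixed jaw), mid-width, 59 mm above the desk, at dock x = -85 mm + joint jaw; axes as the dock's. The jaw is a grey block 90 mm long (from this face towards +x of the dock), 96 mm wide, from 20 to 70 mm above the desk
- release_key (a joint): how far the release key is pressed down, in m: 0 up, 0.010 fully down. It takes about 5 N all along its travel and stays where it is left. The jaw is free beyond 0.007
- key_top (a point): centre of the top of the release key: a black thumb key, 32 mm along the bar x 40 mm wide, in the middle of the jaw's top, 45 mm behind the jaw's inner face. Its top is 86 mm above the desk when up and 76 mm (6 mm above the jaw) when fully down. Moves with the jaw and the key
- power_bank: white power bank, 20 x 100 x 66 mm, standing on its long edge on the dock's base beside the fixed jaw; loose, origin at the centre of its underside
- remote: white remote control, 150 x 44 x 18 mm, lying beside the dock; origin at the centre of its underside
- bottle: small white bottle, 40 mm across, 75 mm high, standing beside the dock; origin at the centre of its underside
- charger: white charger block, 45 x 45 x 28 mm, beside the dock; origin at the centre of its underside
- mug: white mug, 80 mm across, 90 mm high; origin at the centre of its underside
- numpad: green number pad with round keys, 130 x 90 x 21 mm, lying on the desk; origin at the centre of its underside
- phone: phone lying on its back, 148 x 72 x 9 mm; origin at the centre of its underside

How it is judged:
By the outcome, as a careful person would: the job done as asked, in the order asked, and still so for the second after the job is handed in, with the robot touching nothing.
It also fails if it takes over 40 s, if anything falls off the work surface, if the arm or the gripper's body presses on something with over 40 N, if the wrist force passes 120 N, or if a joint passes its speed limit or range.

## Robot

A 6-joint arm with a two-finger parallel gripper is mounted at the origin on the work surface. World frame = base frame: x ahead of the robot, y to its left, z up, the work surface at z = 0. Lengths are in m, angles in degrees, forces in N, time in s.
With the tool pointing down it reaches from about 0.325 to 0.85 m from the base axis. Payload 15.5 kg.
Tool frame: the origin (TCP) lies on the centre line of the jaws, within the pads' length; the fingertips stand 14 mm ahead of it and the grasp point (between the pads) lies 5 mm behind it; z points along the fingers, y is the direction in which the jaws open and shut (so a half turn about z gives the same grasp; the last joint's range is limited). The gripper opens to 91 mm and grips with 3 to 60 N. Pads are 32 mm wide; open, the fingers measure 118 mm over their backs; the gripper's body (76 mm by 178 mm) begins 60 mm behind the grasp point.
Start: joints at [64.716, 28.281, 77.091, -0, 74.628, -5.472], TCP at [0.212, 0.588, 0.228] pointing down, gripper open.
Joint ranges: [-166.48, 166.48], [-47.26, 123.95], [12.59, 153.08], [-70.14, 250.14], [6.76, 159.57], [-176.63, 176.63]. Speed limits (degrees/s): [108.29, 108.29, 147.25, 172.46, 172.46, 172.46].

## Interface

Orientations are given as a 3x3 rotation matrix whose columns are the frame's x, y, z axes.
In Python, from workcell import get_state, cams, job, models gives the robot as it stands.
- The arm moves only by the tool step_arm, never from a script. Its argument "deltas" is a list of rows, each a list of 5 numbers: the shift along the tool's x, y, z in cm, then the turn about the tool's z in rad, then the closure, from 0 (fully open) to 1 (shut). In form: [[x, y, z, spin, jaw], ...]. A call has 1 to 20 rows; each row shifts and turns the commanded pose from where the row before left it, along the tool's axes as they then stand; what a row does not reach is not made up. A row lasts 1/12 s, in which the tool goes at most 41.7 mm and 7.16 degrees, less where a joint would pass 70% of its speed; a pose out of reach is approached as far as the arm can. A call with a gripper value outside its range is refused whole. The fingers move at their own pace and stop on an object; "force" is the grip in N (left out, the last holds). Time passes only in rows, so rows that do not move let the fingers close. It gives the time, the measured TCP pose, the force and the opening at its end, in the units of the state.
- get_state(): the state, without advancing time (a new reading comes with each control period).
- cams.read_camera(name): name is "side" or "top"; returns a dict with "color" (400x640x3 uint8, blue, green, red), "fx", "fy", "cx", "cy" (pixels), "dist" ([k1, k2, p1, p2, k3] as OpenCV has them; the pictures are not rectified), "R" (3x3) and "t" (3): a world point X has camera coordinates R X + t. Camera axes: x right, y down, z forward; pixel columns grow to the right and rows downward; lengths in m; the calibration is good to about 2 mm. A picture is of the moment at which its call begins. There is no depth.
- job.hand_in(): hands the job in, once; it reports no verdict.
Trained networks look in the newest picture that a camera, given by its name, has taken for a name from the list of things; names that differ only in an ending like _2 or _b are one class to them, and where a whole thing is asked for, a point or a joint stands for the part that bears it (a point fixed in the world has none). Each returns a list of dicts, best first, with "conf" (0 to 1); they miss things now and then, are a little off and sometimes report something else, mostly with a low value. They report only what shows in the picture. A call takes as long as a camera call.
- models.search_frame(camera, thing): "centre" ([x, y, z] in m, in world coordinates, good to about 4 mm: the middle of the surface that is visible of it).
- models.silhouettes(camera, thing): "mask" (400x640 bool, what is visible of it).
- models.spot_point(camera, thing): "centre" ([x, y, z] in m, in world coordinates, good to about 4 mm: a listed point, or the origin of a listed thing).
The state is a dict: "t": time; "joints": joint angles; "qvel": joint speeds; "joint_efforts": joint torques, N m; "tool_pos": TCP position; "tcp_rot": TCP orientation; "ft_force": force on the tool from outside, world axes, zero at the start; "ft_torque": the same for the moment, N m; "finger_gap": finger opening in m.
Only numpy, scipy, OpenCV 4.12 (cv2) and the standard library are available. Lean on these libraries where they do the work, as an engineer would, in place of code of your own. Each camera call takes 0.05 s, during which the arm holds its last target.

## Working session

There is one attempt and no reset: what is moved stays moved. The work goes in short steps, Python scripts to look and compute and a tool call to move; the robot and the scene stay as the last step left them, time stands still between calls to the robot, and variables do not carry over. Pictures are saved under pics/ and viewed, and the job is handed in when it is done.

Besides the shell and the picture viewer there is one more tool, called as name(argument=value, ...) on one line, values as JSON. step_arm: Moves the arm, as the interface text tells. Its arguments: {"type":"object","properties":{"deltas":{"type":"array"},"force":{"type":"number"}},"required":["deltas"]}

```bash
mkdir -p pics; ls; python3 - <<'E'
from workcell import get_state,cams,job,models
import cv2,numpy as np
for c in("side","top"):
    r=cams.read_camera(c); cv2.imwrite(f"pics/{c}0.png",r["color"])
    for th in("key_top","jaw_face","dock","power_bank"):
        for d in models.spot_point(c,th)[:2]: print(c,th,np.round(d["centre"],4),round(d["conf"],2))
    for th in("release_key","jaw","dock"):
        for d in models.search_frame(c,th)[:2]: print(c,"SF",th,np.round(d["centre"],4),round(d["conf"],2))
s=get_state()
print(s["t"],s["tool_pos"],np.round(s["tcp_rot"],3),s["finger_gap"])
E
```

```text
pics
side key_top [ 0.5005 -0.0566  0.0876] 0.75
side jaw_face [ 0.5335 -0.0251  0.058 ] 0.69
side dock [ 0.523  -0.0425  0.0032] 0.59
side power_bank [0.6399 0.0541 0.0168] 0.59
side SF release_key [ 0.4946 -0.0655  0.0867] 0.58
side SF jaw [ 0.4805 -0.0735  0.071 ] 0.68
side SF dock [ 0.4624 -0.091   0.033 ] 0.68
side SF dock [0.5214 0.0884 0.0363] 0.54
top key_top [ 0.3718 -0.0198  0.0042] 0.68
top key_top [ 0.4972 -0.0589  0.0829] 0.63
top jaw_face [ 0.5346 -0.0287  0.0591] 0.65
top dock [ 0.5305 -0.0383 -0.0007] 0.7
top power_bank [0.639  0.0543 0.0149] 0.72
top power_bank [ 0.4989 -0.058   0.086 ] 0.44
top SF release_key [ 0.4945 -0.0567  0.0851] 0.53
top SF jaw [ 0.4956 -0.0542  0.0696] 0.78
top SF dock [ 0.5122 -0.046   0.028 ] 0.9
top SF dock [ 0.5656 -0.1443  0.0164] 0.17
0.8 [0.21182816 0.58802178 0.22793148] [[-0.941  0.339  0.   ]
 [ 0.339  0.941  0.   ]
 [ 0.     0.    -1.   ]] 0.09083256152664605
```

View pics/side0.png

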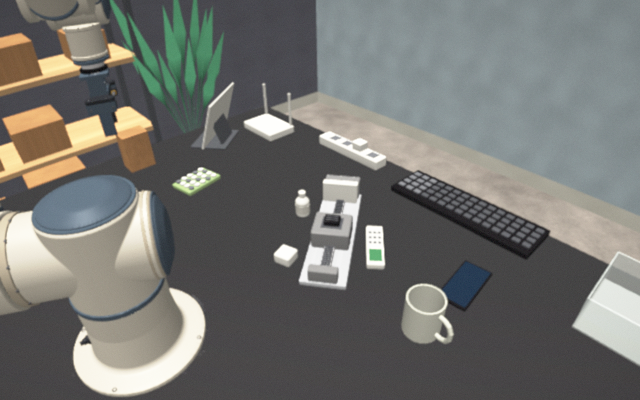

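View pics/top0.png

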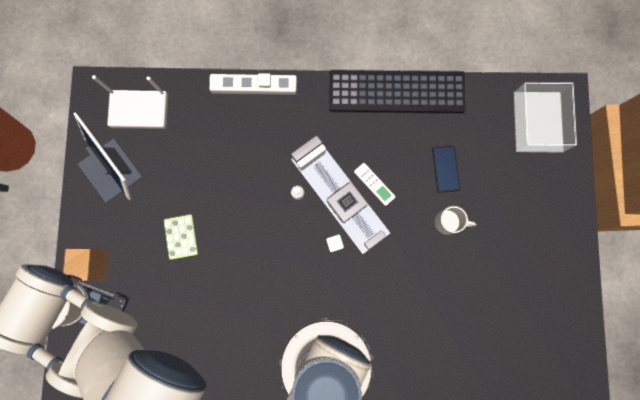

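```bash
python3 - <<'E'
import cv2
t=cv2.imread("pics/top0.png")[125:265,270:410]; cv2.imwrite("pics/t0z.png",cv2.resize(t,None,fx=4,fy=4,interpolation=cv2.INTER_CUBIC))
t=cv2.imread("pics/side0.png")[165:295,260:400]; cv2.imwrite("pics/s0z.png",cv2.resize(t,None,fx=4,fy=4,interpolation=cv2.INTER_CUBIC))
E
```

```text
(no output)
```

View pics/t0z.png

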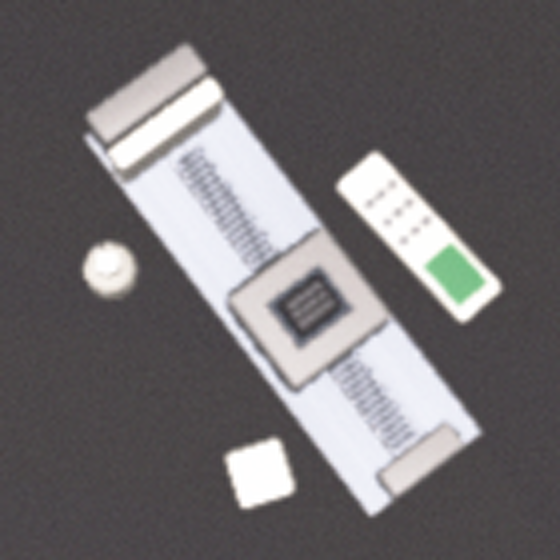

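View pics/s0z.png

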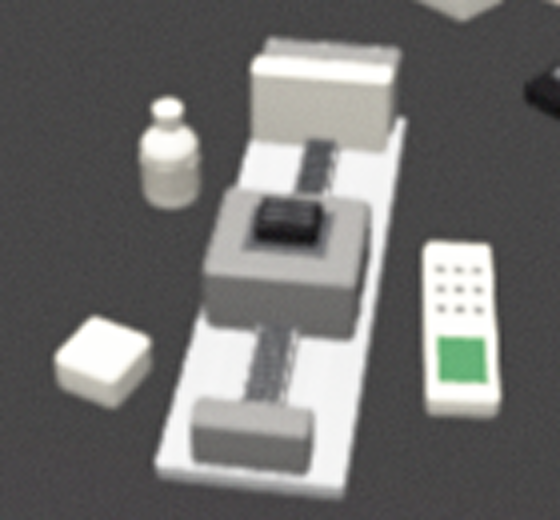

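```bash
cat > h.py <<'E'
import numpy as np,cv2
from workcell import cams
def ray(r,px,z):
    K=np.array([[r["fx"],0,r["cx"]],[0,r["fy"],r["cy"]],[0,0,1.]])
    u=cv2.undistortPoints(np.array([[px]],float),K,np.array(r["dist"],float))[0,0]
    R=np.array(r["R"]);t=np.array(r["t"]).ravel()
    d=R.T@np.array([u[0],u[1],1]);c=-R.T@t
    return c+d*(z-c[2])/d[2]
E
python3 - <<'E'
from h import *
from workcell import models
r=cams.read_camera("top")
def T(p,z): return ray(r,(270+(p[0]+.5)/4-.5,125+(p[1]+.5)/4-.5),z)[:2]
def ang(a,b): d=b-a; return np.degrees(np.arctan2(d[1],d[0])).round(1),np.linalg.norm(d).round(4)
L=T((88,138),.014);A=T((372,515),.014);B=T((480,433),.014);Rr=T((230,100),.014)
print("base",L,A,B,ang(L,A),ang(Rr,B),ang(A,B))
J=[T(p,.07) for p in((318,232),(386,322),(297,388),(229,298))]
print("jaw",np.mean(J,0),ang(J[0],J[1]),ang(J[3],J[2]),ang(J[0],J[3]))
print("key top",T((312,304),.086))
E1=[T(p,.05) for p in((378,475),(450,424))];print("endstop inner",E1,ang(*E1))
rs=cams.read_camera("side")
def S(p,z): return ray(rs,(260+(p[0]+.5)/4-.5,165+(p[1]+.5)/4-.5),z)[:2]
print("side key",S((289,218),.086)); a,b=S((158,474),.014),S((345,492),.014)
print("side base",a,b,ang(a,b), "R edge",ang(S((405,122),.014),b))
Js=[S(p,.07) for p in((228,188),(370,200),(360,278),(206,262))]
print("side jaw",np.mean(Js,0),ang(Js[0],Js[3]),ang(Js[1],Js[2]),ang(Js[0],Js[1]))
# triangulate key from the two pixel rays (height check)
def rr(f,p): a=np.r_[f(p,0),0];b=np.r_[f(p,.1),.1];return a,(b-a)/np.linalg.norm(b-a)
a,d=rr(T,(312,304));c,e=rr(S,(289,216))
s=np.linalg.lstsq(np.c_[d,-e],c-a,rcond=None)[0];print("tri",a+s[0]*d,c+s[1]*e)
for c in("top","side"):
  for th in("bottle","charger","remote"):
    for d in models.spot_point(c,th)[:1]: print(c,th,np.round(d["centre"],3),round(d["conf"],2))
E
```

```text
base [0.64108905 0.11740507] [ 0.34328561 -0.11114331] [ 0.40839367 -0.19586584] (np.float64(-142.5), np.float64(0.3754)) (np.float64(-143.0), np.float64(0.3321)) (np.float64(-52.5), np.float64(0.1069))
jaw [ 0.49690841 -0.05740255] (np.float64(-142.8), np.float64(0.0867)) (np.float64(-142.5), np.float64(0.0863)) (np.float64(127.5), np.float64(0.0856))
key top [ 0.49925405 -0.06012528]
endstop inner [array([ 0.37266512, -0.11303191]), array([ 0.41243343, -0.16829513])] (np.float64(-54.3), np.float64(0.0681))
side key [ 0.49598715 -0.06309784]
side base [ 0.33896062 -0.11817414] [ 0.40726374 -0.20136007] (np.float64(-50.6), np.float64(0.1076)) R edge (np.float64(-142.3), np.float64(0.3781))
side jaw [ 0.50213655 -0.05834627] (np.float64(-142.2), np.float64(0.0776)) (np.float64(-140.5), np.float64(0.0795)) (np.float64(-51.7), np.float64(0.0927))
tri [ 0.49949293 -0.06020297  0.08422488] [ 0.49908736 -0.05988369  0.08415632]
top bottle [0.535 0.094 0.004] 0.49
top charger [ 0.373 -0.016  0.004] 0.64
top remote [ 0.565 -0.145 -0.001] 0.75
side bottle [ 0.533  0.095 -0.002] 0.78
side charger [ 0.378 -0.024  0.001] 0.9
side remote [ 0.565 -0.147  0.003] 0.56
```

step_arm(deltas=[[-1, -1, 0, 0, 1], [-2.5, -2.6, 0, 0, 1], [-2.5, -2.6, 0, 0, 1], [-2.5, -2.6, 0, 0, 1], [-2.5, -2.6, 0, 0, 1], [-2.5, -2.6, 0, 0, 1], [-2.5, -2.6, 0, 0, 1], [-2.5, -2.6, 0, 0, 1], [-2.5, -2.6, 0, 0, 1], [-2.5, -2.6, 0, 0, 1], [-2.5, -2.6, 0, 0, 1], [-2.5, -2.6, 0, 0, 1], [-2.5, -2.6, 0, 0, 1], [-2.5, -2.6, 0, 0, 1], [-2.5, -2.6, 0, 0, 1], [-2.5, -2.6, 0, 0, 1], [-2.5, -2.6, 0, 0, 1], [-2.5, -2.6, 0, 0, 1], [-2.5, -2.6, 0, 0, 1], [-2.5, -2.6, 0, 0, 1]], force=20)

```text
t: 2.87
tool_pos: [0.4978, -0.0525, 0.2281]
tcp_rot: [[-0.941, 0.339, 0.0], [0.339, 0.941, -0.0], [-0.0, 0.0, -1.0]]
ft_force: [1.1, 0.6, 0.5]
finger_gap: 0.0006
```

step_arm(deltas=[[0, 0, 0.3, 0.119, 1], [0, 0, 0.3, 0.119, 1], [0, 0, 0.3, 0.119, 1], [0, 0, 0.3, 0.119, 1], [0, 0, 0.3, 0.119, 1], [0, 0, 0.3, 0.119, 1], [0, 0, 0.3, 0.119, 1], [0, 0, 0.3, 0.119, 1], [0, 0, 0.3, 0.119, 1], [0, 0, 0.3, 0.119, 1], [0, 0, 0.3, 0.119, 1], [0, 0, 0.3, 0.119, 1], [0, 0, 0.3, 0.119, 1], [0, 0, 0.3, 0.119, 1], [0, 0, 0.3, 0.119, 1], [0, 0, 0.3, 0.119, 1], [0, 0, 0.3, 0.119, 1], [0, 0, 0.3, 0.119, 1], [0, 0, 0, 0, 1]])

```text
t: 4.45
tool_pos: [0.4971, -0.0505, 0.1736]
tcp_rot: [[0.798, 0.603, -0.0], [0.603, -0.798, 0.0], [-0.0, -0.0, -1.0]]
ft_force: [-0.2, 0.7, -0.7]
finger_gap: 0.0004
```

```bash
python3 - <<'E'
from h import *
from workcell import get_state
s=get_state();R=s["tcp_rot"];print(s["t"],s["tool_pos"],np.degrees(np.arctan2(R[1][0],R[0][0])),s["ft_force"],s["finger_gap"])
d=np.array([.498,-.060,.100])-s["tool_pos"];print("delta tool cm",100*np.array(R).T@d)
E
```

```text
4.45 [ 0.49712973 -0.0505339   0.17356654] 37.0883089632286 [-0.2138473   0.71918862 -0.65197717] 0.00042961488178148326
delta tool cm [-0.4989986   0.81038035  7.35651294]
```

step_arm(deltas=[[-0.25, 0.4, 0.8, -0.009, 1], [-0.25, 0.4, 1.4, 0, 1], [0, 0, 1.4, 0, 1], [0, 0, 1.4, 0, 1], [0, 0, 1.0, 0, 1], [0, 0, 0.4, 0, 1], [0, 0, 0, 0, 1], [0, 0, 0, 0, 1]])

```text
t: 5.12
tool_pos: [0.4983, -0.0601, 0.11]
tcp_rot: [[0.787, 0.617, -0.0], [0.617, -0.787, -0.0], [-0.0, -0.0, -1.0]]
ft_force: [0.5, 1.1, -0.4]
finger_gap: 0.0003
```

```bash
python3 - <<'E'
from h import *
from workcell import get_state
print(get_state()["tool_pos"],get_state()["ft_force"])
ims=[]
for c,(x,y) in(("side",(260,165)),("top",(270,125))):
    im=cams.read_camera(c)["color"][y:y+135,x:x+140]; ims.append(cv2.resize(im,None,fx=2.8,fy=2.8,interpolation=cv2.INTER_CUBIC))
cv2.imwrite("pics/pre.png",np.hstack(ims))
E
```

```text
[ 0.49834356 -0.06011519  0.11000809] [ 0.50321586  1.08344622 -0.38143503]
```

View pics/pre.png

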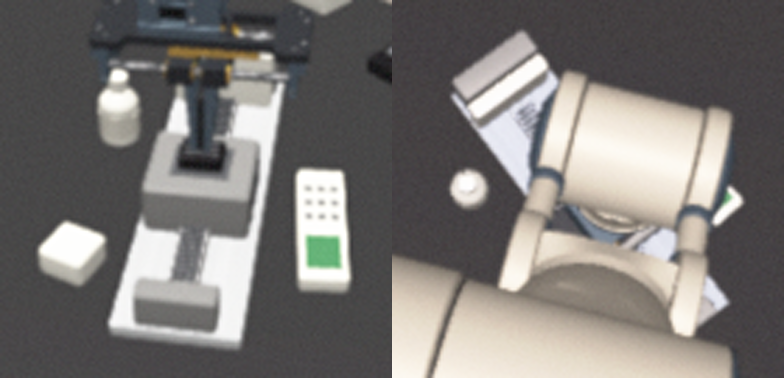

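step_arm(deltas=[[0, 0, 0.4, 0, 1], [0, 0, 0.4, 0, 1], [0, 0, 0.3, 0, 1], [0, 0, 0.2, 0, 1], [0, 0, 0.2, 0, 1], [0, 0, 0, 0, 1], [0, 0, 0, 0, 1]])

```text
t: 5.8
tool_pos: [0.4981, -0.0599, 0.0947]
tcp_rot: [[0.788, 0.615, -0.001], [0.615, -0.788, 0.0], [-0.0, -0.0, -1.0]]
ft_force: [-0.5, 0.6, 0.8]
finger_gap: 0.0002
```

step_arm(deltas=[[0, 0, 0.2, 0, 1], [0, 0, 0.1, 0, 1], [0, 0, 0.1, 0, 1], [0, 0, 0, 0, 1], [0, 0, 0, 0, 1]])

```text
t: 6.22
tool_pos: [0.4982, -0.0599, 0.0908]
tcp_rot: [[0.788, 0.615, -0.0], [0.615, -0.788, 0.0], [-0.0, -0.0, -1.0]]
ft_force: [0.0, -0.6, 0.4]
finger_gap: 0.0005
```

step_arm(deltas=[[0, 0, 0.05, 0, 1], [0, 0, 0.05, 0, 1]])

```text
t: 6.38
tool_pos: [0.4983, -0.06, 0.0901]
tcp_rot: [[0.788, 0.615, 0.0], [0.615, -0.788, -0.0], [0.0, 0.0, -1.0]]
ft_force: [-5.3, 0.1, 19.3]
finger_gap: 0.0005
```

step_arm(deltas=[[0, 0, 0.05, 0, 1], [0, 0, 0.05, 0, 1]])

```text
t: 6.55
tool_pos: [0.4985, -0.0598, 0.0899]
tcp_rot: [[0.788, 0.615, 0.001], [0.615, -0.788, -0.0], [0.001, 0.001, -1.0]]
ft_force: [-7.6, 3.7, 38.2]
finger_gap: 0.0006
```

step_arm(deltas=[[0, 0, -0.4, 0, 1], [0, 0, -1.2, 0, 1], [0, 0, -1.2, 0, 1], [0, 0, -1.2, 0, 1], [1, 0, 0, 0, 1], [2, 0, 0, 0, 1], [2, 0, 0, 0, 1], [2, 0, 0, 0, 1], [1, 0, 0, 0, 1], [0, 0, 0, 0, 1], [0, 0, 0, 0, 1]])

```text
t: 7.47
tool_pos: [0.561, -0.0105, 0.1283]
tcp_rot: [[0.788, 0.616, -0.001], [0.616, -0.788, -0.0], [-0.001, -0.001, -1.0]]
ft_force: [-0.8, 0.1, 0.4]
finger_gap: 0.0006
```

```bash
python3 - <<'E'
from h import *
from workcell import get_state,models
print(get_state()["tool_pos"],get_state()["ft_force"])
im=cams.read_camera("side")["color"][165:300,255:405]; cv2.imwrite("pics/aft.png",cv2.resize(im,None,fx=4,fy=4,interpolation=cv2.INTER_CUBIC))
for th in("key_top","jaw_face"):
  for d in models.spot_point("side",th)[:2]: print(th,np.round(d["centre"],4),round(d["conf"],2))
E
```

```text
[ 0.56098971 -0.01048911  0.12832439] [-0.82231351  0.14423831  0.39952488]
key_top [ 0.5006 -0.0559  0.0767] 0.62
jaw_face [ 0.5349  0.0969 -0.0037] 0.69
jaw_face [ 0.5377 -0.0306  0.0606] 0.55
```

View pics/aft.png

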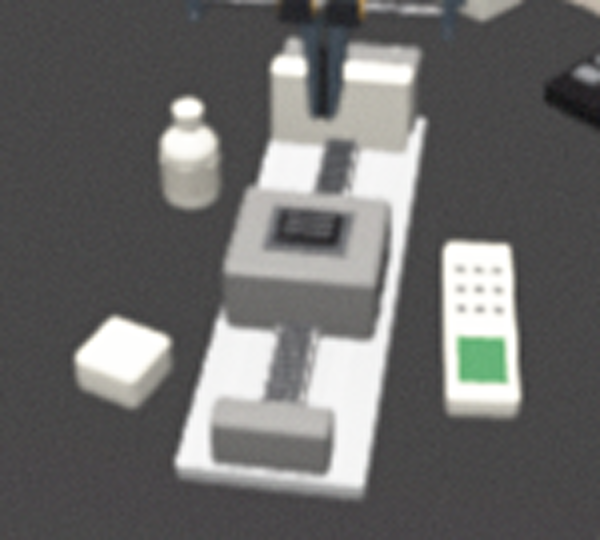

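step_arm(deltas=[[0, 0, 0.6, 0, 1], [0, 0, 1.2, 0, 1], [0, 0, 1.2, 0, 1], [0, 0, 1.2, 0, 1], [0, 0, 1.2, 0, 1], [0, 0, 0.8, 0, 1], [0, 0, 0.4, 0, 1], [0, 0, 0, 0, 1], [0, 0, 0, 0, 1]])

```text
t: 8.37
tool_pos: [0.5613, -0.0108, 0.0631]
tcp_rot: [[0.788, 0.615, 0.0], [0.615, -0.788, -0.0], [0.0, 0.0, -1.0]]
ft_force: [0.6, 0.4, -0.9]
finger_gap: 0.0003
```

step_arm(deltas=[[-0.4, 0, 0, 0, 1], [-0.5, 0, 0, 0, 1], [-0.5, 0, 0, 0, 1], [-0.5, 0, 0, 0, 1], [-0.5, 0, 0, 0, 1], [-0.5, 0, 0, 0, 1]])

```text
t: 8.87
tool_pos: [0.5383, -0.0288, 0.0632]
tcp_rot: [[0.788, 0.615, 0.001], [0.615, -0.788, 0.0], [0.001, 0.0, -1.0]]
ft_force: [1.6, 3.0, 3.2]
finger_gap: 0.0008
```

step_arm(deltas=[[-0.6, 0, 0, 0, 1], [-0.6, 0, 0, 0, 1], [-0.6, 0, 0, 0, 1], [-0.6, 0, 0, 0, 1], [-0.6, 0, 0, 0, 1], [-0.6, 0, 0, 0, 1], [-0.6, 0, 0, 0, 1], [-0.6, 0, 0, 0, 1], [-0.6, 0, 0, 0, 1], [-0.5, 0, 0, 0, 1], [-0.3, 0, 0, 0, 1]])

```text
t: 9.78
tool_pos: [0.4889, -0.0671, 0.0629]
tcp_rot: [[0.788, 0.615, -0.0], [0.615, -0.788, -0.0], [-0.0, -0.0, -1.0]]
ft_force: [2.4, 2.7, 1.7]
finger_gap: 0.0008
```

step_arm(deltas=[[-0.2, 0, 0, 0, 1], [-0.2, 0, 0, 0, 1], [-0.2, 0, 0, 0, 1]])

```text
t: 10.03
tool_pos: [0.4847, -0.0704, 0.0629]
tcp_rot: [[0.788, 0.615, -0.0], [0.615, -0.788, 0.0], [-0.0, -0.0, -1.0]]
ft_force: [2.1, 3.6, 2.8]
finger_gap: 0.0006
```

step_arm(deltas=[[-0.2, 0, 0, 0, 1], [-0.15, 0, 0, 0, 1]])

```text
t: 10.2
tool_pos: [0.4819, -0.0726, 0.0629]
tcp_rot: [[0.788, 0.615, -0.0], [0.615, -0.788, 0.0], [-0.0, -0.0, -1.0]]
ft_force: [1.4, 2.8, 2.1]
finger_gap: 0.0006
```

step_arm(deltas=[[-0.15, 0, 0, 0, 1], [-0.15, 0, 0, 0, 1]])

```text
t: 10.37
tool_pos: [0.4815, -0.0731, 0.063]
tcp_rot: [[0.789, 0.614, 0.004], [0.614, -0.789, 0.002], [0.004, 0.001, -1.0]]
ft_force: [22.7, 37.4, -8.5]
finger_gap: 0.0006
```

step_arm(deltas=[[-0.1, 0, 0, 0, 1], [-0.1, 0, 0, 0, 1]])

```text
t: 10.53
tool_pos: [0.4814, -0.0733, 0.0631]
tcp_rot: [[0.79, 0.613, 0.006], [0.613, -0.79, 0.003], [0.007, 0.001, -1.0]]
ft_force: [30.4, 51.6, -12.3]
finger_gap: 0.0005
```

step_arm(deltas=[[0.5, 0, 0, 0, 1], [1.0, 0, 0, 0, 1], [1.0, 0, 0, 0, 1], [0, 0, -1, 0, 1], [0, 0, -2, 0, 1], [0, 0, -2, 0, 1], [0, 0, -2, 0, 1], [0, 0, -2, 0, 1], [2, 0, -2, 0, 1], [2, 0, -2, 0, 1], [2, 0, -1, 0, 1], [2, 0, 0, 0, 1], [2, 0, 0, 0, 1], [1, 0, 0, 0, 1], [0, 0, 0, 0, 1], [0, 0, 0, 0, 1]])

```text
t: 11.87
tool_pos: [0.584, 0.0073, 0.2028]
tcp_rot: [[0.788, 0.616, -0.001], [0.616, -0.788, -0.0], [-0.001, -0.0, -1.0]]
ft_force: [-0.5, -0.1, 0.2]
finger_gap: 0.0003
```

```bash
python3 - <<'E'
from h import *
from workcell import get_state,models
s=get_state();print(s["t"],s["tool_pos"],s["ft_force"])
ims=[]
for c,(x,y) in(("side",(255,165)),("top",(270,125))):
    im=cams.read_camera(c)["color"][y:y+135,x:x+140]; ims.append(cv2.resize(im,None,fx=2.8,fy=2.8,interpolation=cv2.INTER_CUBIC))
    for th in("key_top","jaw_face","power_bank","remote","bottle","charger"):
      for d in models.spot_point(c,th)[:2]: print(c,th,np.round(d["centre"],4),round(d["conf"],2))
cv2.imwrite("pics/end.png",np.hstack(ims))
E
```

```text
11.8667 [0.58396102 0.00731715 0.20278958] [-0.51282791 -0.0810436   0.18400439]
side key_top [ 0.4339 -0.1065  0.0804] 0.71
side jaw_face [ 0.4662 -0.0774  0.0603] 0.78
side power_bank [0.6393 0.0537 0.0127] 0.78
side remote [ 0.5232 -0.0369  0.0036] 0.49
side bottle [ 0.6166 -0.3764  0.0012] 0.73
side charger [ 0.3774 -0.0229  0.0053] 0.88
top key_top [ 0.4279 -0.1087  0.0724] 0.52
top jaw_face [ 0.4704 -0.0824  0.0551] 0.68
top jaw_face [ 0.4297 -0.1114  0.0713] 0.42
top remote [ 0.567  -0.1436  0.0013] 0.96
```

View pics/end.png

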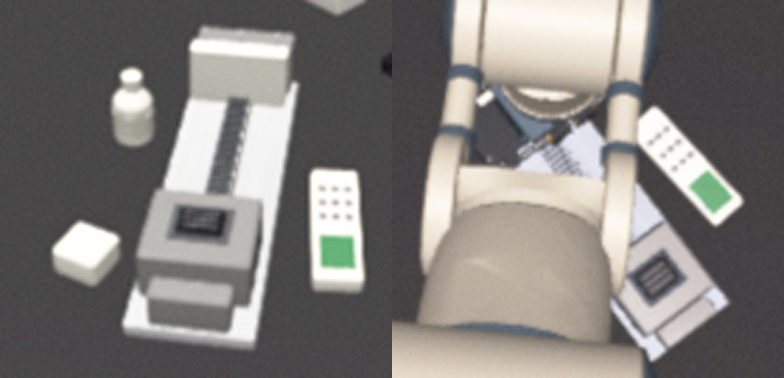

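```bash
python3 -c "
from workcell import job;print(job.hand_in())"
```

```text
the job is handed in; nothing more can be done
None
```

The release key is pressed fully down and the jaw is pushed back against the end stop. I handed the job in at about 12 s with the arm clear of everything.

- **Key:** I pressed it with closed fingertips until it bottomed. The fingertip height was about 76 mm, as the text gives for fully down, and the force rose to about 38 N there.
- **Jaw:** It slid with about 3–5 N after the key was down. At the end stop the force rose to about 61 N, more than the push needed but well under the 120 N wrist limit.
- **Final position:** The side picture shows the jaw flush with the end stop and the key still down. The networks put the key within about 7 mm of where a fully open jaw should have it. The two views' key heights (80 and 72 mm) bracket the expected 76 mm.
- **Surroundings:** The power bank, charger and remote were measured within a few mm of where they started. The networks mislabelled the remote in the side view and the bottle there too. The arm hid the bottle, charger and power bank from the top view, so I judged the bottle only from the side picture, where it looks unmoved. I did not re-measure the mug, phone or number pad, but the arm never went low near them.

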